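# Set the shaker's speed selector and start it

## Robot

A 6-joint arm with a two-finger parallel gripper is mounted at the origin on a cart in front of the work surface, level with it; the furniture and walls round the work are solid. World frame = base frame: x ahead of the robot, y to its left, z up, the work surface at z = 0. Lengths are in m, angles in rad, forces in N, time in s.
With the tool pointing down it reaches from about 0.425 to 0.95 m from the base axis. Payload 3.5 kg.
Tool frame: the origin (TCP) lies at the very end of the fingers, on their centre line; the grasp point (between the pads) lies behind it (ctrl.grasp_offset is the z of the grasp point in the tool frame, in m); z points along the fingers, x is the direction in which the jaws open and shut, and the axes are right-handed (so a half turn about z gives the same grasp; the last joint's range is limited). The gripper opens to 85 mm and grips with 20 to 120 N. Pads are 22 mm wide; open, the fingers measure 114 mm over their backs; the gripper's body (76 mm by 85 mm) begins 54 mm behind the grasp point. The pads swing forward as they close: fully open they stand 13 mm farther back than shut.
Start: joints at [1.104, 0.286, 1.577, -0, 1.279, -0.15], TCP at [0.21, 0.641, 0.231] pointing down, gripper open.
Joint ranges: [-2.77, 2.77], [-0.9, 2.22], [0.21, 2.48], [-1.53, 4.67], [0.24, 2.81], [-2.84, 2.84]. Speed limits (rad/s): [2.79, 2.79, 3.14, 3.14, 3.14, 3.14].

## Interface

Orientations are given as a unit quaternion [x, y, z, w].
In Python, from plant import ctrl gives the robot as it stands.
- The arm moves only by the shell command python3 -m jog 'ROWS' [FORCE]. ROWS is JSON, a list of rows, each an object with "grip": the closure, from 0 (fully open) to 1 (shut); "xyz": the shift along the tool's x, y, z in m, a list of three; "dr": the turn, a rotation vector about the tool's x, y, z in rad, a list of three. A call has 1 to 12 rows; each row is the pose to reach, as a shift and turn from the pose commanded when the call began, along the tool's axes at that moment; what a row does not reach only later rows make up. A row lasts 1/12 s, in which the tool goes at most 41.7 mm and 7.16 degrees, less where a joint would pass 70% of its speed; a pose out of reach is approached as far as the arm can. A call with a gripper value outside its range is refused whole. The fingers move at their own pace and stop on an object; FORCE is the grip in N (left out, the last holds). Time passes only in rows, so rows that repeat a pose let the fingers close. It gives the time, the measured TCP pose, the force and the opening at its end, in the units of the state.
- ctrl.get_state(): the state, without advancing time (a new reading comes with each control period).
- ctrl.read_camera(name): name is "side" or "top" or "wrist"; returns the picture (384x512x3 uint8, red, green, blue); there is no depth.
- ctrl.get_calibration(name): a dict with "mtx" (3x3 intrinsics, pixels), "k1" (the pictures are not rectified: a ray, as slopes to the right and down, at radius r is drawn at 1 + k1 r^2 times it, then the intrinsics apply), "R" (3x3) and "t" (3): a world point X has camera coordinates R X + t; the wrist camera has in their place "hand_eye" (4x4, takes a point from camera to tool coordinates, whose origin is the TCP and whose axes are the tool frame's). Camera axes: x right, y down, z forward; pixel columns grow to the right and rows downward; lengths in m; the calibration is good to about 2 mm. A picture is of the moment at which its call begins: read the wrist's pose just before it. get_calibration takes no time and is no camera call.
- ctrl.sign_off(): hands the job in, once; it reports no verdict.
The state is a dict: "time": time; "qpos": joint angles; "dq": joint speeds; "joint_efforts": joint torques, N m; "eef_pos": TCP position; "tcp_rot": TCP orientation; "contact_force": force on the tool from outside, world axes, zero at the start; "wrist_torque": the same for the moment, N m; "opening": opening from 0.0 (shut) to 1.0 (fully open).
Only numpy, scipy, OpenCV 4.12 (cv2) and the standard library are available. Lean on these libraries where they do the work, as an engineer would, in place of code of your own. Each camera call takes 0.05 s, during which the arm holds its last target.

## Task

The dish shaker is ready to run: with the fingertips, push the lever of its speed selector round clockwise, click by click, until it rests in the fifth speed (the fifth click clockwise from off, the last but one mark), without running on into the sixth. Then press the round start key right down, let it come up again, and take the hand away. Leave the two dishes on the platform and everything else on the bench where they stand; nothing is to be picked up.

Things in the scene. Friction and masses are not known exactly. Their poses are not given: they have to be found in the camera images.
- shaker: low white dish shaker fixed to the worktop, 240 (x) x 190 (y) mm, control deck 52 mm above the worktop. Origin: centre of its underside. At yaw 0 x points away from the robot, y left. Back half: platform 86 x 168 mm centred at x = +70 mm with two petri dishes, tops 81 mm above the worktop. Front half: black speed selector on the left, round start key at the front right
- selector_axis (a point): point on the vertical turning axis of the speed selector, at deck level (52 mm above the worktop); at x = -50, y = +30 mm in the shaker's frame. It does not move when the selector turns
- selector_tip (a point): top of the selector lever's outer end, 50 mm from the axis, 19 mm above the deck. The selector is a black hub (38 mm across, 20 mm high) with one black lever, 10 mm wide, reaching 55 mm from the axis, a white line along its top. Its flanks, 5 to 19 mm above the deck, can be pushed by a fingertip 25 to 52 mm from the axis
- off_mark (a point): the off mark, a black dot on the deck 60 mm from the selector's axis along the shaker's +y. Clockwise from it follow six dashes at the same radius, 30 degrees apart, widening from the first to the sixth speed; the lever points at the mark of its position
- selector (a joint): selector angle, rad, grows clockwise from above; at a the lever points along (sin a, cos a) in the shaker's x, y. 0 = off; click positions every 0.5236, fifth speed 2.618; stops just past off and sixth (3.14). A detent resists (up to 0.1 N m) until half-way to the next position, then it jumps there by itself and rests within 0.03. Starts at off, first or second, rarely stuck between two
- start_key_top (a point): centre of the upper face of the start key, a round black key 26 mm across in a grey housing, at x = -85, y = -62 mm in the shaker's frame; it moves down with the key
- start_key (a joint): travel of the start key: 0 = up, 0.006 m = right down; spring return, about 3 N at full travel
- petri_a: petri dish with lid, 61 mm across, 15 mm high, loose on the left of the platform; origin: centre of its underside
- petri_b: petri dish like the other, loose on the right of the platform; origin: centre of its underside
- stopper_b: dark rubber stopper, 33 mm across, 27 mm high, standing close beside the shaker on its right; origin: centre of its underside
- jar_a: sample jar with a screw lid, 59 mm across, 65 mm high, at the front edge of the worktop to the right; origin: centre of its underside
- slide_box: flat box, 68 x 96 x 34 mm, in front of the sink; origin: centre of its underside
- drop_bottle: small screw-cap bottle, 40 mm across, 78 mm high, right of the sink; origin: centre of its underside
- pen: pen, 145 mm long, lying along the front edge of the worktop; origin: middle of its underside
- beaker_glass: clear beaker, 62 mm across, 80 mm high, at the left edge of the worktop; origin: centre of its underside

How it is judged:
By the outcome, as a careful person would: the job done as asked, in the order asked, and still so for the second after the job is handed in, with the robot touching nothing.
It also fails if it takes over 48 s, if anything falls off the work surface, if the arm or the gripper's body presses on something with over 40 N, if the wrist force passes 120 N, or if a joint passes its speed limit or range.

## Working session

There is one attempt and no reset: what is moved stays moved. The work goes in short steps, Python scripts to look and compute and a shell command to move; the robot and the scene stay as the last step left them, time stands still between calls to the robot, and variables do not carry over. Pictures are saved under pics/ and viewed, and the job is handed in when it is done.

```bash
ls; mkdir -p pics; python3 - <<'E'
from plant import ctrl
import cv2
s=ctrl.get_state(); print(s); print(ctrl.grasp_offset)
for n in("top","side"):
    cv2.imwrite(f"pics/{n}0.png",ctrl.read_camera(n)[:,:,::-1]); print(ctrl.get_calibration(n))
print(ctrl.get_calibration("wrist"))
E
```

```text
pics
{'time': 0.0, 'qpos': array([ 1.10403167e+00,  2.87206784e-01,  1.57816539e+00,  4.03587950e-06,
        1.27855697e+00, -1.49998952e-01]), 'dq': array([-0.00014479, -0.00108236,  0.00013991, -0.00051958,  0.00092812,
        0.00096776]), 'joint_efforts': array([ 1.06016450e-03, -4.05966461e+01, -2.92633957e+01, -4.35208597e-05,
        5.73173966e-03,  5.18444978e-06]), 'eef_pos': array([0.20993728, 0.64084757, 0.22992602]), 'tcp_rot': array([ 8.09782110e-01,  5.86729555e-01, -1.03871749e-03,  5.34660110e-04]), 'contact_force': array([0.04432589, 0.18927044, 0.69400635]), 'wrist_torque': array([ 0.00073621, -0.00936329,  0.02153778]), 'opening': 1.0017843544367675}
-0.0187
{'mtx': array([[367.2972114 ,   0.        , 256.1345621 ],
       [  0.        , 367.2972114 , 196.94823891],
       [  0.        ,   0.        ,   1.        ]]), 'k1': -0.11644853722743395, 'R': array([[ 0.04952199, -0.99874371,  0.00765315],
       [-0.9768377 , -0.05003004, -0.2080507 ],
       [ 0.20817222,  0.0028272 , -0.9780881 ]]), 't': array([-0.17267725,  0.52924058,  1.19235018])}
{'mtx': array([[
[... 223 characters left out ...]
1],
       [-0.11420886, -0.39706837, -0.91065528],
       [ 0.27197746,  0.86913608, -0.41307473]]), 't': array([-0.52894161,  0.08120643,  1.3048881 ])}
{'mtx': array([[345.49811007,   0.        , 249.79265984],
       [  0.        , 345.49811007, 193.92003556],
       [  0.        ,   0.        ,   1.        ]]), 'k1': -0.017429508526439826, 'hand_eye': array([[ 9.99999900e-01, -9.07599303e-06,  4.47708019e-04,
         1.85054164e-04],
       [-1.12067959e-04,  9.62906577e-01,  2.69834972e-01,
        -6.79952682e-02],
       [-4.33550016e-04, -2.69834995e-01,  9.62906479e-01,
        -1.42241968e-01],
       [ 0.00000000e+00,  0.00000000e+00,  0.00000000e+00,
         1.00000000e+00]])}
```

View pics/top0.png

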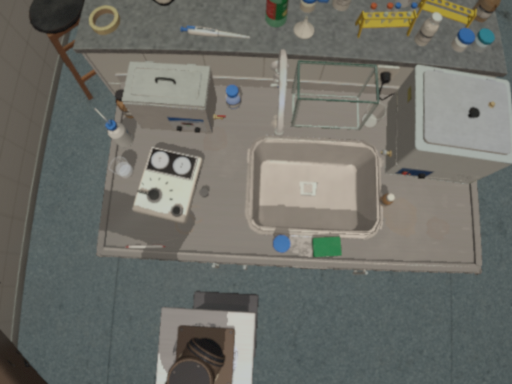

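View pics/side0.png

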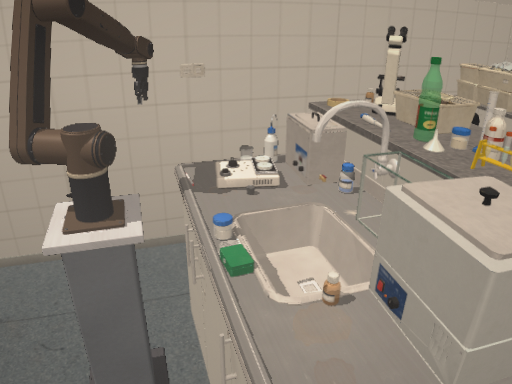

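```bash
cat > h.py <<'E'
import numpy as np,cv2
from plant import ctrl
from scipy.spatial.transform import Rotation as Rn
def cam(n,s=None):
    c=ctrl.get_calibration(n)
    if n=="wrist":
        T=np.eye(4);T[:3,:3]=Rn.from_quat(s["tcp_rot"]).as_matrix();T[:3,3]=s["eef_pos"]
        W=np.linalg.inv(T@c["hand_eye"]);R,t=W[:3,:3],W[:3,3]
    else:R,t=c["R"],c["t"]
    return c["mtx"],c["k1"],R,t
def proj(P,C):
    K,k,R,t=C
    return cv2.projectPoints(np.atleast_2d(np.array(P,float)),cv2.Rodrigues(R)[0],t,K,np.array([k,0,0,0,0.]))[0][:,0]
def ray(px,z,C):
    K,k,R,t=C
    u=cv2.undistortPoints(np.array(px,float).reshape(-1,1,2),K,np.array([k,0,0,0,0.]))[:,0]
    d=np.c_[u,np.ones(len(u))]@R; o=-R.T@t
    z=np.broadcast_to(z,len(d))
    return o+d*((z-o[2])/d[:,2])[:,None]
E
python3 - <<'E'
import cv2
a=cv2.imread("pics/top0.png")[135:235,120:220];cv2.imwrite("pics/top0c.png",cv2.resize(a,(600,600),interpolation=3))
a=cv2.imread("pics/side0.png")[145:200,205:295];cv2.imwrite("pics/side0c.png",cv2.resize(a,(720,440),interpolation=3))
E
```

```text
(no output)
```

View pics/top0c.png

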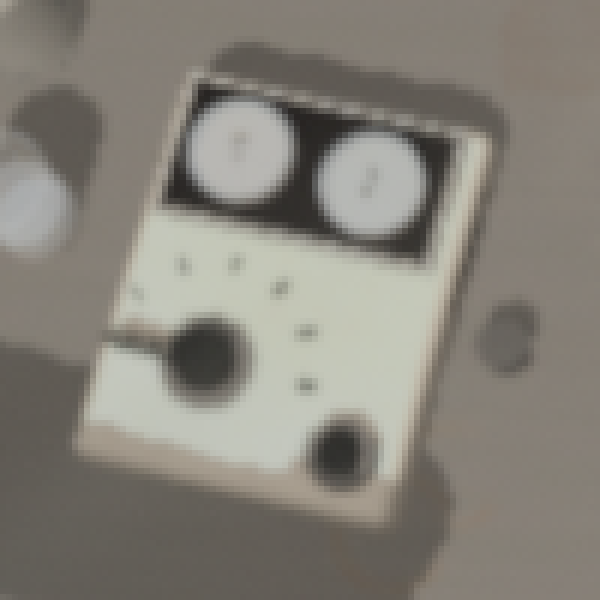

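View pics/side0c.png

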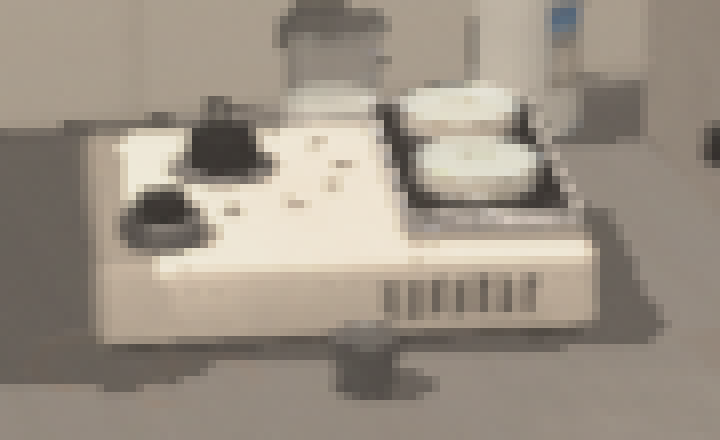

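```bash
cat >> h.py <<'E'
from scipy.optimize import least_squares
def fit(mod,px,C,x0):
    def f(x):
        c,s=np.cos(x[2]),np.sin(x[2]);m=np.array(mod,float)
        P=np.c_[x[0]+c*m[:,0]-s*m[:,1],x[1]+s*m[:,0]+c*m[:,1],m[:,2]]
        return (proj(P,C)-px).ravel()
    r=least_squares(f,x0,loss='soft_l1');return r.x,r.fun.reshape(-1,2)
def dash(i,z=.052):
    a=i*np.pi/6;return [-.05+.06*np.sin(a),.03+.06*np.cos(a),z]
E
python3 - <<'E'
from h import *
C=cam("top")
mod=[dash(i) for i in range(1,7)]+[[-.05,.03,.072],[-.085,-.062,.065],[.12,.095,.052],[.12,-.095,.052]]
px=np.array([(137,293),(183,265),(237,263),(281,288),(307,332),(307,385),(207,355),(340,453),(193,72),(493,135)])/6-.5+[120,135]
x,r=fit(mod,px,C,[.55,.25,-.2]);print(x,r.round(1))
s=ctrl.get_state();R=Rn.from_quat(s["tcp_rot"]).as_matrix();print(R.round(3))
c,sn=np.cos(x[2]),np.sin(x[2])
for n,p in(("axis",(-.05,.03)),("key",(-.085,-.062))):print(n,x[0]+c*p[0]-sn*p[1],x[1]+sn*p[0]+c*p[1])
E
```

```text
[ 0.57112712  0.16614024 -0.18300367] [[ 0.2 -0. ]
 [ 0.3  0.1]
 [ 0.1  0.1]
 [ 0.3  0.1]
 [ 0.3  0.2]
 [ 0.1  0.2]
 [-1.3 -0. ]
 [-0.   0.2]
 [-1.  -1.2]
 [ 0.3 -0.1]]
[[ 0.312  0.95  -0.001]
 [ 0.95  -0.312 -0.002]
 [-0.002 -0.    -1.   ]]
axis 0.527421564321448 0.20473848250478136
key 0.47626349212082736 0.12064418038676575
```

```bash
cat >> h.py <<'E'
X=np.array([0.57113,0.16614,-0.1830])
def w(p,X=None):
    X=globals()['X'] if X is None else X
    c,s=np.cos(X[2]),np.sin(X[2]);return np.array([X[0]+c*p[0]-s*p[1],X[1]+s*p[0]+c*p[1]])
def lever(a,r,back): # tool pos shaker frame at push angle a
    return w([-.05+r*np.sin(a)-back*np.cos(a), .03+r*np.cos(a)+back*np.sin(a)])
def yaw(s):
    R=Rn.from_quat(s["tcp_rot"]).as_matrix();return np.arctan2(R[1,0],R[0,0])
def togo(p,z,yw):
    s=ctrl.get_state();R=Rn.from_quat(s["tcp_rot"]).as_matrix()
    d=R.T@(np.array([*p,z])-s["eef_pos"])
    print("t",round(s["time"],2),"pos",s["eef_pos"].round(4),"d tool mm",(d*1000).round(1),"dr z(+)",round(-((yw-yaw(s)+np.pi)%(2*np.pi)-np.pi),3),"F",s["contact_force"].round(2))
E
python3 - <<'E'
from h import *
p=lever(0,.04,.028);print(p);togo(p,.16,X[2]+np.pi/2)
E
```

```text
[0.50717105 0.24916562]
t 0.1 pos [0.21   0.6409 0.2301] d tool mm [-279.5  404.5   70.5] dr z(+) -0.134 F [-1.12  0.41  0.17]
```

```bash
python3 -m jog '[{"grip":1,"xyz":[-0.025,0.035,0],"dr":[0,0,0]},{"grip":1,"xyz":[-0.05,0.07,0],"dr":[0,0,0]},{"grip":1,"xyz":[-0.072,0.104,0],"dr":[0,0,0]},{"grip":1,"xyz":[-0.095,0.138,0],"dr":[0,0,0]},{"grip":1,"xyz":[-0.118,0.172,0],"dr":[0,0,0]},{"grip":1,"xyz":[-0.141,0.205,0],"dr":[0,0,0]},{"grip":1,"xyz":[-0.164,0.238,0],"dr":[0,0,0]},{"grip":1,"xyz":[-0.187,0.271,0],"dr":[0,0,0]},{"grip":1,"xyz":[-0.21,0.304,0],"dr":[0,0,0]},{"grip":1,"xyz":[-0.233,0.337,0],"dr":[0,0,0]},{"grip":1,"xyz":[-0.256,0.37,0.01],"dr":[0,0,0]},{"grip":1,"xyz":[-0.279,0.404,0.02],"dr":[0,0,0]}]' 20
python3 -m jog '[{"grip":1,"xyz":[0,0,0.03],"dr":[0,0,-0.1]},{"grip":1,"xyz":[0,0,0.05],"dr":[0,0,-0.134]},{"grip":1,"xyz":[0,0,0.05],"dr":[0,0,-0.134]},{"grip":1,"xyz":[0,0,0.05],"dr":[0,0,-0.134]}]'
python3 - <<'E'
from h import *
p=lever(0,.04,.028);togo(p,.16,X[2]+np.pi/2)
s=ctrl.get_state();im=ctrl.read_camera("wrist")[:,:,::-1];cv2.imwrite("pics/w1.png",cv2.resize(im,(768,576)))
C=cam("wrist",s)
for n,q in [("axis",[-.05,.03,.072]),("tip",[-.05,.08,.071]),("key",[-.085,-.062,.065])]+[(f"d{i}",dash(i)) for i in range(7)]:print(n,(proj([*w(q),q[2]],C)[0]*1.5).round(0))
print("tcp",proj([s["eef_pos"]],C)*1.5,s["opening"])
E
```

```text
time: 1.1
eef_pos: [0.5079, 0.2492, 0.2117]
tcp_rot: [0.81, 0.587, 0.001, 0.0]
contact_force: [2.0, 0.7, 0.3]
opening: 0.005
time: 1.43
eef_pos: [0.5058, 0.2504, 0.1599]
tcp_rot: [0.769, 0.639, -0.002, -0.001]
contact_force: [-0.5, -0.7, 0.1]
opening: -0.001
t 1.43 pos [0.5058 0.2504 0.1599] d tool mm [-1.   1.6 -0.1] dr z(+) -0.001 F [-0.55 -0.65  0.05]
axis [289. 358.]
tip [393. 357.]
key [ 95. 284.]
d0 [412. 343.]
d1 [395. 396.]
d2 [355. 433.]
d3 [300. 446.]
d4 [244. 432.]
d5 [200. 396.]
d6 [179. 343.]
tcp [[373.96039985 381.13250987]] -0.0006186834047598985
```

View pics/w1.png

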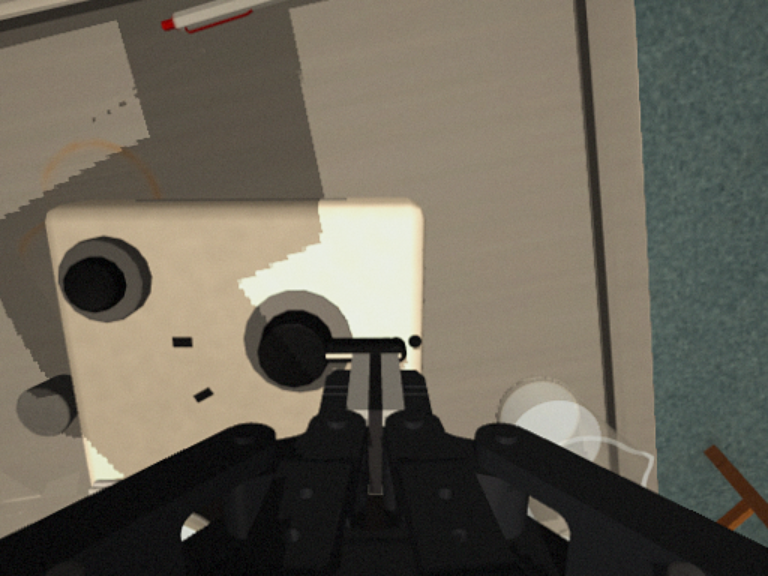

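```bash
python3 -m jog '[{"grip":1,"xyz":[0,0,0.035],"dr":[0,0,0]},{"grip":1,"xyz":[0,0,0.065],"dr":[0,0,0]},{"grip":1,"xyz":[0,0,0.085],"dr":[0,0,0]},{"grip":1,"xyz":[0,0,0.097],"dr":[0,0,0]},{"grip":1,"xyz":[0,0,0.099],"dr":[0,0,0]},{"grip":1,"xyz":[0,0,0.099],"dr":[0,0,0]}]'
python3 - <<'E'
from h import *
s=ctrl.get_state();im=ctrl.read_camera("wrist")[:,:,::-1];cv2.imwrite("pics/w2.png",cv2.resize(im,(768,576)))
p=lever(0,.041,.028);togo(p,.061,X[2]+np.pi/2)
# plan: push angles
p0=s["eef_pos"];R=Rn.from_quat(s["tcp_rot"]).as_matrix()
ax=w([-.05,.03])
print("axis in tool",(R.T@(np.array([*ax,.061])-p0)).round(4))
E
```

```text
time: 1.98
eef_pos: [0.5074, 0.2515, 0.0634]
tcp_rot: [0.769, 0.64, 0.001, 0.0]
contact_force: [0.5, -0.6, 0.8]
opening: -0.0
t 2.03 pos [0.5082 0.2516 0.0643] d tool mm [-1.6 -0.6  3.3] dr z(+) 0.001 F [-0.52 -0.01 -0.07]
axis in tool [-0.0424  0.0282  0.0024]
```

View pics/w2.png

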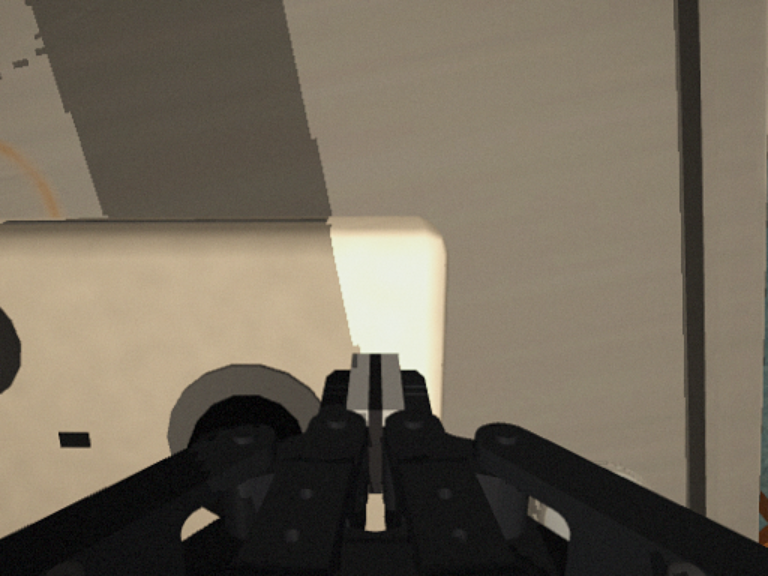

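```bash
cat >> h.py <<'E'
def arc(A,ths,r=.041,b=.016,th0=0):
    for t in ths:
        t=np.radians(t);c,s=np.cos(t),np.sin(t)
        print(round(np.degrees(t)),(np.array([A[0]+c*r+s*b,A[1]+s*r-c*b])).round(4),round(t-np.radians(th0),3))
E
python3 -c "
from h import *
arc((-.0415,.028),range(0,65,5))"
```

```text
0 [-0.0005  0.012 ] 0.0
5 [0.0007 0.0156] 0.087
10 [0.0017 0.0194] 0.175
15 [0.0022 0.0232] 0.262
20 [0.0025 0.027 ] 0.349
25 [0.0024 0.0308] 0.436
30 [0.002  0.0346] 0.524
35 [0.0013 0.0384] 0.611
40 [0.0002 0.0421] 0.698
45 [-0.0012  0.0457] 0.785
50 [-0.0029  0.0491] 0.873
55 [-0.0049  0.0524] 0.96
60 [-0.0071  0.0555] 1.047
```

```bash
python3 -m jog '[{"grip":1,"xyz":[0,0.006,0.0025],"dr":[0,0,0]},{"grip":1,"xyz":[-0.0005,0.011,0.0025],"dr":[0,0,0]},{"grip":1,"xyz":[0.0007,0.0156,0.0025],"dr":[0,0,0.087]},{"grip":1,"xyz":[0.0017,0.0194,0.0025],"dr":[0,0,0.175]},{"grip":1,"xyz":[0.0017,0.0194,0.0025],"dr":[0,0,0.175]}]'
python3 - <<'E'
from h import *
togo(lever(np.radians(10),.041,.016),.061,X[2]+np.radians(80))
s=ctrl.get_state();print(s["wrist_torque"].round(3))
for n in("top","wrist"):
    im=ctrl.read_camera(n)[:,:,::-1]
    cv2.imwrite(f"pics/{n}3.png",cv2.resize(im[110:250,90:260],None,fx=4,fy=4) if n=="top" else cv2.resize(im,(768,576)))
E
```

```text
time: 2.45
eef_pos: [0.5279, 0.2493, 0.0613]
tcp_rot: [0.822, 0.569, 0.001, 0.0]
contact_force: [-0.2, 0.4, -0.2]
opening: 0.002
t 2.45 pos [0.5279 0.2493 0.0613] d tool mm [-0.9 -0.9  0.3] dr z(+) -0.002 F [-0.17  0.44 -0.18]
[ 0.057 -0.029 -0.007]
```

View pics/top3.png

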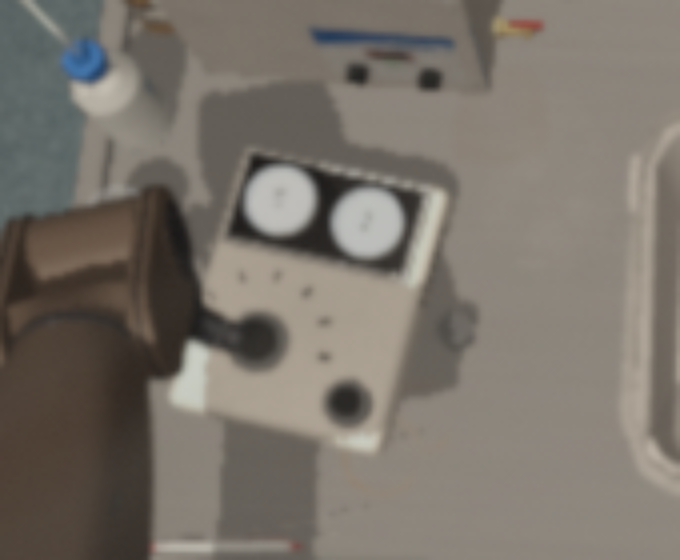

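View pics/wrist3.png

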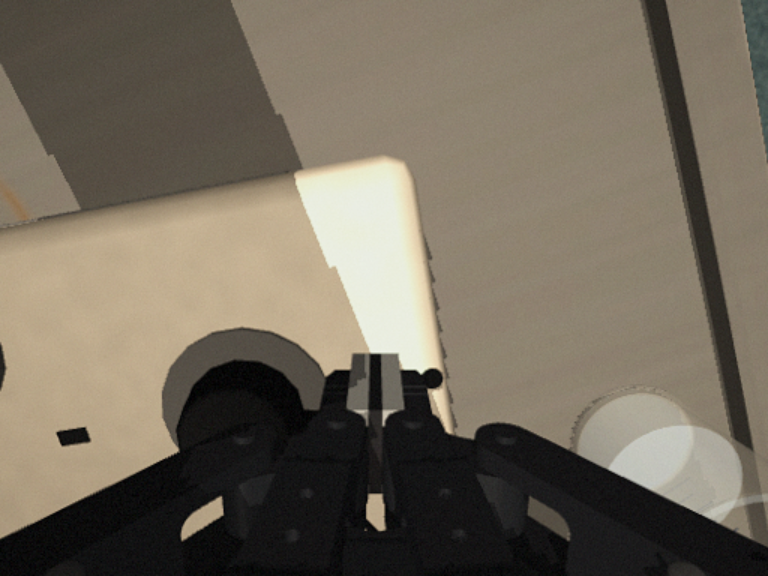

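```bash
python3 -c "
from h import *
arc((-.041,.016),range(0,65,5))"
```

```text
0 [0. 0.] 0.0
5 [0.0012 0.0036] 0.087
10 [0.0022 0.0074] 0.175
15 [0.0027 0.0112] 0.262
20 [0.003 0.015] 0.349
25 [0.0029 0.0188] 0.436
30 [0.0025 0.0226] 0.524
35 [0.0018 0.0264] 0.611
40 [0.0007 0.0301] 0.698
45 [-0.0007  0.0337] 0.785
50 [-0.0024  0.0371] 0.873
55 [-0.0044  0.0404] 0.96
60 [-0.0066  0.0435] 1.047
```

```bash
python3 -m jog '[{"grip":1,"xyz":[0.0012,0.0036,0],"dr":[0,0,0.087]},{"grip":1,"xyz":[0.0022,0.0074,0],"dr":[0,0,0.175]},{"grip":1,"xyz":[0.0027,0.0112,0],"dr":[0,0,0.262]},{"grip":1,"xyz":[0.003,0.015,0],"dr":[0,0,0.349]},{"grip":1,"xyz":[0.0029,0.0188,0],"dr":[0,0,0.436]},{"grip":1,"xyz":[0.0025,0.0226,0],"dr":[0,0,0.524]},{"grip":1,"xyz":[0.0018,0.0264,0],"dr":[0,0,0.611]},{"grip":1,"xyz":[0.0007,0.0301,0],"dr":[0,0,0.698]},{"grip":1,"xyz":[0.0007,0.0301,0],"dr":[0,0,0.698]}]'
python3 - <<'E'
from h import *
togo(lever(np.radians(50),.041,.016),.061,X[2]+np.radians(40))
s=ctrl.get_state();print(s["wrist_torque"].round(3))
for n in("top","wrist"):
    im=ctrl.read_camera(n)[:,:,::-1]
    cv2.imwrite(f"pics/{n}4.png",cv2.resize(im[135:235,110:210],None,fx=6,fy=6) if n=="top" else cv2.resize(im,(768,576)))
E
```

```text
time: 3.3
eef_pos: [0.5555, 0.2387, 0.0604]
tcp_rot: [0.967, 0.255, 0.001, 0.0]
contact_force: [0.4, -0.5, -0.0]
opening: -0.0
t 3.3 pos [0.5555 0.2387 0.0604] d tool mm [-0.2 -0.3 -0.6] dr z(+) -0.0 F [ 0.39 -0.48 -0.02]
[-0.008 -0.022  0.033]
```

View pics/top4.png

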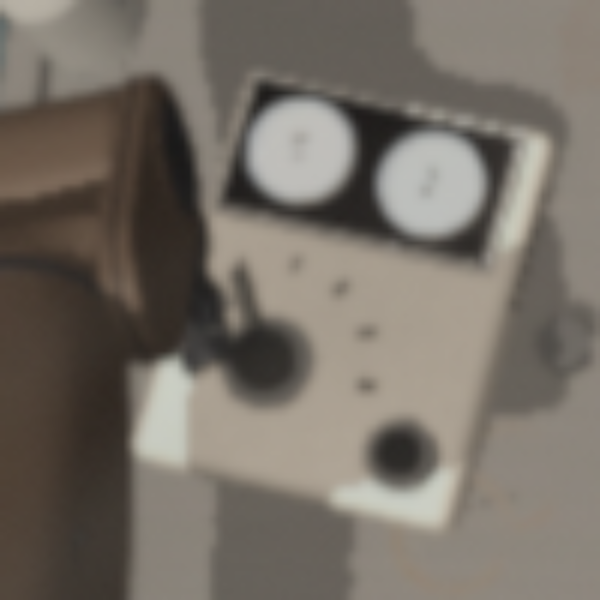

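View pics/wrist4.png

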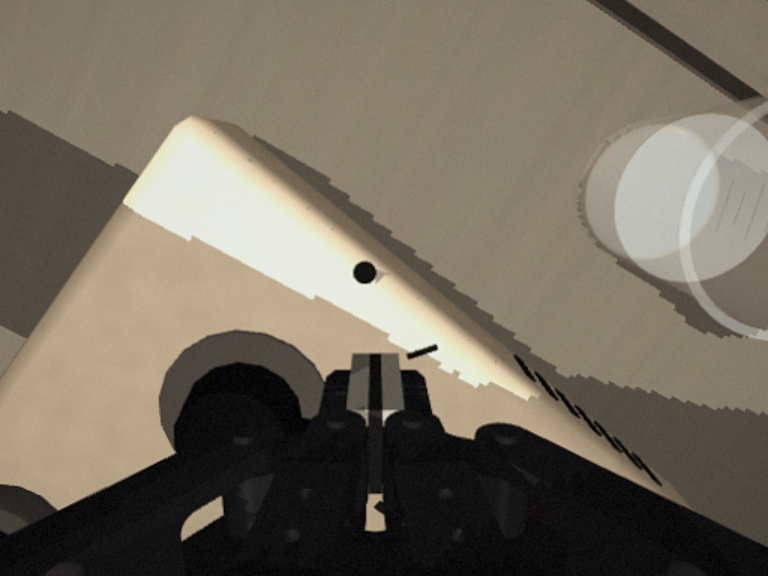

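```bash
python3 -m jog '[{"grip":1,"xyz":[0.0012,0.0036,0],"dr":[0,0,0.087]},{"grip":1,"xyz":[0.0022,0.0074,0],"dr":[0,0,0.175]},{"grip":1,"xyz":[0.0027,0.0112,0],"dr":[0,0,0.262]},{"grip":1,"xyz":[0.003,0.015,0],"dr":[0,0,0.349]},{"grip":1,"xyz":[0.0029,0.0188,0],"dr":[0,0,0.436]},{"grip":1,"xyz":[0.0025,0.0226,0],"dr":[0,0,0.524]},{"grip":1,"xyz":[0.0018,0.0264,0],"dr":[0,0,0.611]},{"grip":1,"xyz":[0.0007,0.0301,0],"dr":[0,0,0.698]},{"grip":1,"xyz":[-0.0007,0.0337,0],"dr":[0,0,0.785]},{"grip":1,"xyz":[-0.0024,0.0371,0],"dr":[0,0,0.873]},{"grip":1,"xyz":[-0.0044,0.0404,0],"dr":[0,0,0.96]},{"grip":1,"xyz":[-0.0044,0.0404,0],"dr":[0,0,0.96]}]'
python3 - <<'E'
from h import *
togo(lever(np.radians(105),.041,.016),.061,X[2]+np.radians(-15))
s=ctrl.get_state();print(s["wrist_torque"].round(3))
for n in("top","wrist"):
    im=ctrl.read_camera(n)[:,:,::-1]
    cv2.imwrite(f"pics/{n}5.png",cv2.resize(im[135:235,110:210],None,fx=6,fy=6) if n=="top" else cv2.resize(im,(768,576)))
E
```

```text
time: 4.4
eef_pos: [0.5707, 0.2016, 0.0601]
tcp_rot: [0.975, -0.22, 0.0, 0.0]
contact_force: [0.6, 0.2, 0.0]
opening: -0.002
t 4.4 pos [0.5707 0.2016 0.0601] d tool mm [ 0.6 -0.2 -0.9] dr z(+) 0.001 F [0.61 0.2  0.03]
[-0.002 -0.004  0.007]
```

View pics/top5.png

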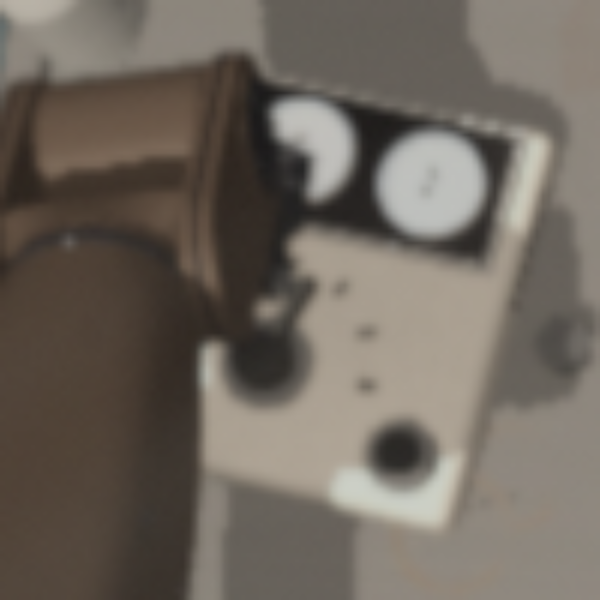

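View pics/wrist5.png

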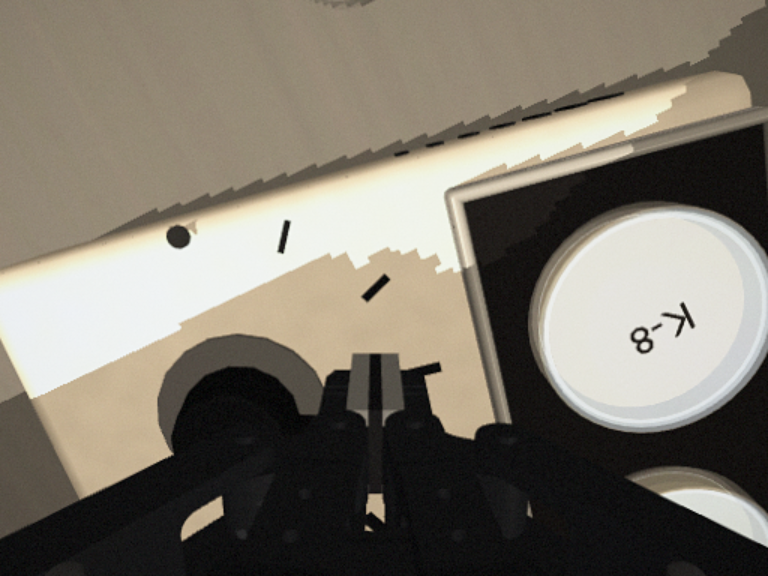

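```bash
python3 -m jog '[{"grip":1,"xyz":[0.0012,0.0036,0],"dr":[0,0,0.087]},{"grip":1,"xyz":[0.0022,0.0074,0],"dr":[0,0,0.175]},{"grip":1,"xyz":[0.0027,0.0112,0],"dr":[0,0,0.262]},{"grip":1,"xyz":[0.003,0.015,0],"dr":[0,0,0.349]},{"grip":1,"xyz":[0.0029,0.0188,0],"dr":[0,0,0.436]},{"grip":1,"xyz":[0.0029,0.0188,0],"dr":[0,0,0.436]}]'
python3 - <<'E'
from h import *
togo(lever(np.radians(130),.041,.016),.061,X[2]+np.radians(-40))
s=ctrl.get_state();print(s["wrist_torque"].round(3))
for n in("top",):
    im=ctrl.read_camera(n)[:,:,::-1]
    cv2.imwrite(f"pics/{n}6.png",cv2.resize(im[135:235,110:210],None,fx=6,fy=6) if n=="top" else cv2.resize(im,(768,576)))
C=cam("top")
for a in (120,130,135,150):
    a=np.radians(a);print([((proj([*w([-.05+r*np.sin(a),.03+r*np.cos(a)]),.071],C)[0]-[110,135]+.5)*6).round(0) for r in(.02,.055)])
E
```

```text
time: 5.0
eef_pos: [0.5654, 0.1837, 0.0602]
tcp_rot: [0.905, -0.426, 0.0, -0.0]
contact_force: [0.7, -0.1, 0.6]
opening: 0.002
t 5.0 pos [0.5654 0.1837 0.0602] d tool mm [ 0.6 -0.1 -0.8] dr z(+) 0.001 F [ 0.69 -0.14  0.65]
[ 0.122 -0.053  0.024]
[array([285., 330.]), array([329., 287.])]
[array([289., 335.]), array([339., 299.])]
[array([290., 337.]), array([344., 306.])]
[array([293., 345.]), array([353., 328.])]
```

View pics/top6.png

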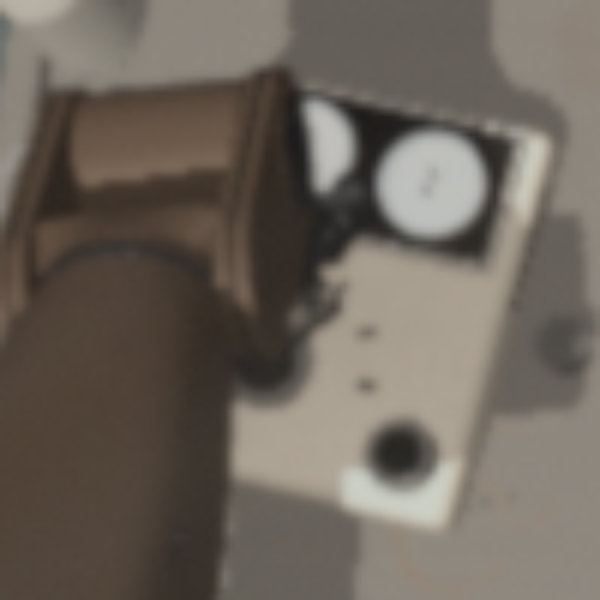

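```bash
python3 -m jog '[{"grip":1,"xyz":[0.0006,0.0018,0],"dr":[0,0,0.044]},{"grip":1,"xyz":[0.0012,0.0036,0],"dr":[0,0,0.087]},{"grip":1,"xyz":[0.0017,0.0055,0],"dr":[0,0,0.131]},{"grip":1,"xyz":[0.0022,0.0074,0],"dr":[0,0,0.175]},{"grip":1,"xyz":[0.0022,0.0074,0],"dr":[0,0,0.175]}]'
python3 - <<'E'
from h import *
togo(lever(np.radians(140),.041,.016),.061,X[2]+np.radians(-50))
for n in("top",):
    im=ctrl.read_camera(n)[:,:,::-1]
    cv2.imwrite(f"pics/{n}7.png",cv2.resize(im[135:235,110:210],None,fx=6,fy=6) if n=="top" else cv2.resize(im,(768,576)))
E
```

```text
time: 5.47
eef_pos: [0.5607, 0.177, 0.0599]
tcp_rot: [0.865, -0.503, -0.0, 0.0]
contact_force: [-0.4, -0.4, -1.0]
opening: -0.001
t 5.47 pos [0.5607 0.177  0.0599] d tool mm [ 0.5 -0.7 -1.1] dr z(+) 0.002 F [-0.37 -0.41 -0.97]
```

View pics/top7.png

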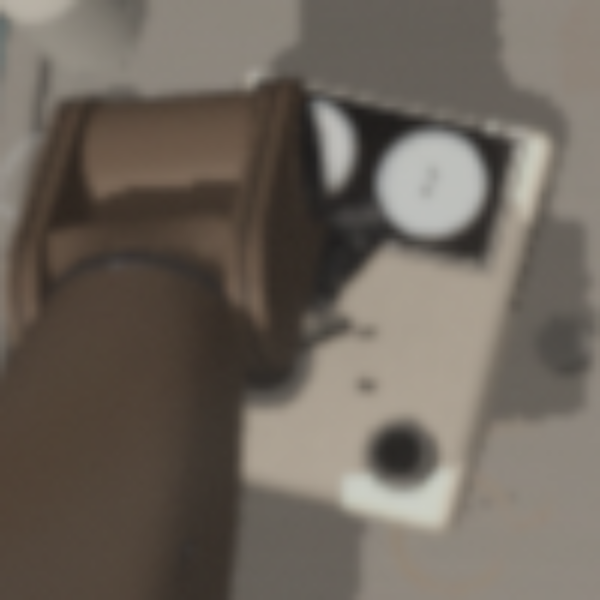

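```bash
python3 -m jog '[{"grip":1,"xyz":[0,-0.005,0],"dr":[0,0,0]},{"grip":1,"xyz":[0,-0.008,-0.015],"dr":[0,0,0]},{"grip":1,"xyz":[0,-0.008,-0.045],"dr":[0,0,0]},{"grip":1,"xyz":[0,-0.008,-0.08],"dr":[0,0,0]},{"grip":1,"xyz":[0,-0.008,-0.09],"dr":[0,0,0]}]'
python3 - <<'E'
from h import *
togo(w([-.085,-.062]),.15,X[2]+np.radians(-50))
E
```

```text
time: 5.93
eef_pos: [0.5713, 0.1819, 0.1559]
tcp_rot: [0.864, -0.503, 0.004, -0.003]
contact_force: [1.4, 0.3, 0.6]
opening: 0.002
t 5.93 pos [0.5713 0.1819 0.1559] d tool mm [  6.2 113.    5. ] dr z(+) 0.002 F [1.39 0.33 0.63]
```

```bash
python3 -m jog '[{"grip":1,"xyz":[0.002,0.035,0],"dr":[0,0,0]},{"grip":1,"xyz":[0.004,0.07,0],"dr":[0,0,0]},{"grip":1,"xyz":[0.006,0.1,0],"dr":[0,0,0]},{"grip":1,"xyz":[0.006,0.113,0],"dr":[0,0,0]},{"grip":1,"xyz":[0.006,0.113,0],"dr":[0,0,0]},{"grip":1,"xyz":[0.006,0.113,0],"dr":[0,0,0]}]'
python3 - <<'E'
from h import *
togo(w([-.085,-.062]),.15,X[2]+np.radians(-50))
s=ctrl.get_state();im=ctrl.read_camera("wrist")[:,:,::-1];cv2.imwrite("pics/w8.png",cv2.resize(im,(768,576)))
C=cam("wrist",s)
for n,q in [("axis",[-.05,.03,.072]),("tip5",[-.025,-.0133,.071]),("key",[-.085,-.062,.065])]+[(f"d{i}",dash(i)) for i in range(7)]:print(n,(proj([*w(q),q[2]],C)[0]*1.5).round(0))
cv2.imwrite("pics/top8.png",cv2.resize(ctrl.read_camera("top")[135:235,110:210,::-1],None,fx=6,fy=6))
a=ctrl.read_camera("side")[145:200,205:295,::-1];cv2.imwrite("pics/side8.png",cv2.resize(a,(720,440),interpolation=3))
E
```

```text
time: 6.43
eef_pos: [0.4728, 0.1203, 0.1501]
tcp_rot: [0.864, -0.504, 0.0, -0.0]
contact_force: [0.3, -0.7, 0.2]
opening: 0.002
t 6.43 pos [0.4728 0.1203 0.1501] d tool mm [ 1.4 -3.2  0.1] dr z(+) 0.0 F [ 0.27 -0.73  0.21]
axis [258.  93.]
tip5 [381. 116.]
key [378. 295.]
d0 [154.   1.]
d1 [211. -47.]
d2 [286. -55.]
d3 [355. -19.]
d4 [397.  47.]
d5 [403. 123.]
d6 [373. 187.]
```

View pics/w8.png

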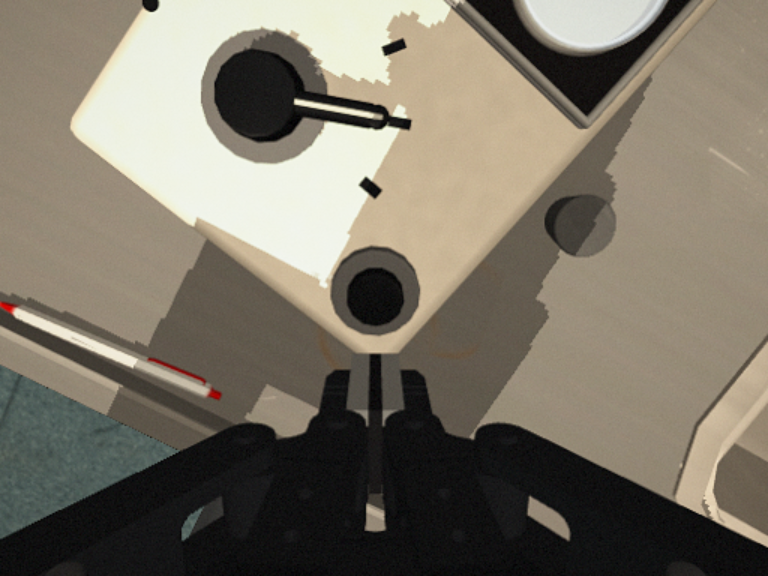

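View pics/top8.png

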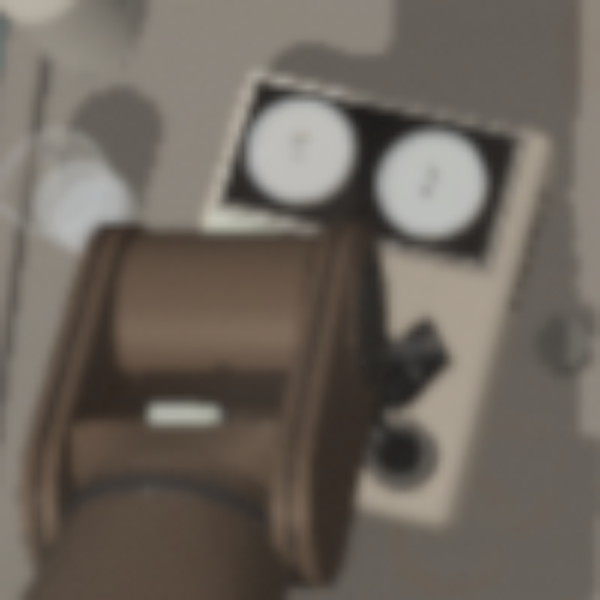

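View pics/side8.png

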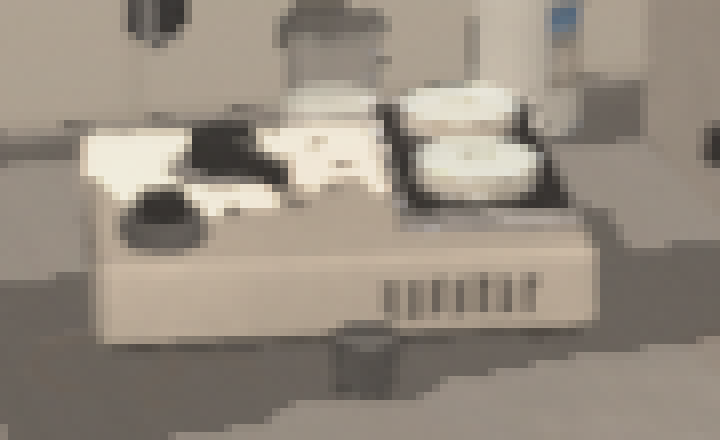

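```bash
python3 -m jog '[{"grip":1,"xyz":[0,-0.001,0.025],"dr":[0,0,0]},{"grip":1,"xyz":[0,-0.001,0.05],"dr":[0,0,0]},{"grip":1,"xyz":[0,-0.001,0.064],"dr":[0,0,0]},{"grip":1,"xyz":[0,-0.001,0.066],"dr":[0,0,0]},{"grip":1,"xyz":[0,-0.001,0.066],"dr":[0,0,0]}]'
python3 - <<'E'
from h import *
togo(w([-.085,-.062]),.085,X[2]+np.radians(-50))
s=ctrl.get_state();im=ctrl.read_camera("wrist")[:,:,::-1];cv2.imwrite("pics/w9.png",cv2.resize(im,(768,576)))
a=ctrl.read_camera("side")[145:200,205:295,::-1];cv2.imwrite("pics/side9.png",cv2.resize(a,(720,440),interpolation=3))
togo(w([-.085,-.062]),.085,X[2]+np.radians(-50))
E
```

```text
time: 7.0
eef_pos: [0.4733, 0.1211, 0.0829]
tcp_rot: [0.864, -0.504, -0.001, 0.001]
contact_force: [-0.3, 0.2, -0.2]
opening: 0.0
t 7.0 pos [0.4733 0.1211 0.0829] d tool mm [ 1.8 -2.4 -2.1] dr z(+) 0.0 F [-0.34  0.16 -0.24]
t 7.1 pos [0.4747 0.121  0.0849] d tool mm [ 1.1 -1.2 -0.1] dr z(+) 0.0 F [ 0.36  0.32 -0.2 ]
```

View pics/w9.png

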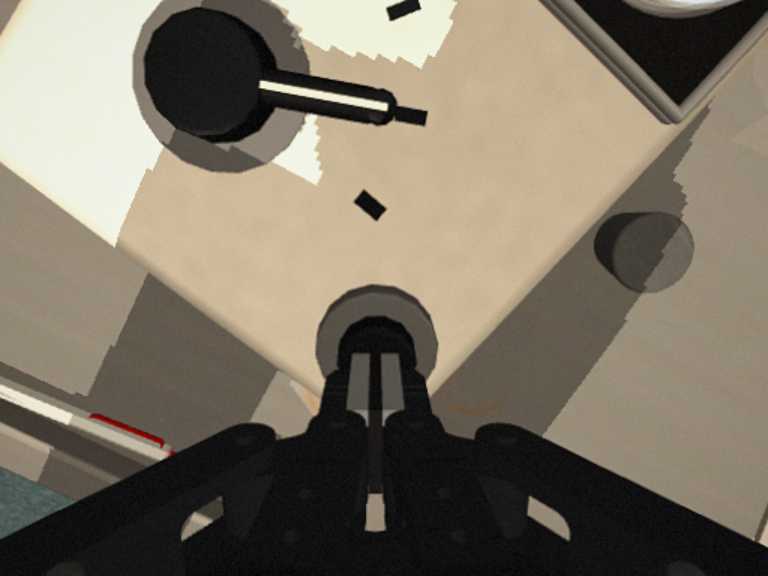

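View pics/side9.png

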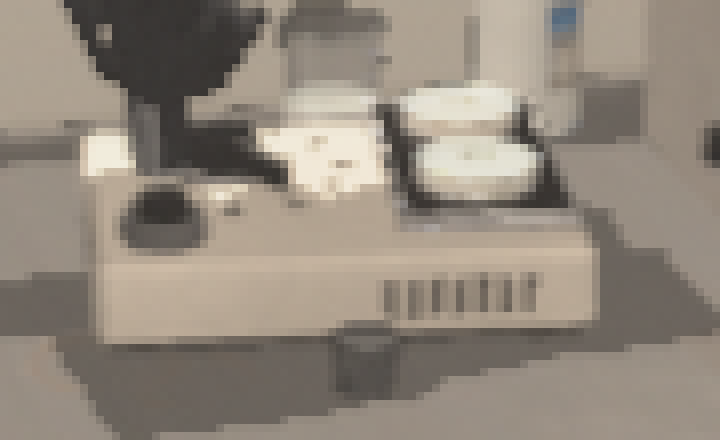

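```bash
python3 -m jog '[{"grip":1,"xyz":[0,-0.0015,0.004],"dr":[0,0,0]},{"grip":1,"xyz":[0,-0.0015,0.008],"dr":[0,0,0]},{"grip":1,"xyz":[0,-0.0015,0.012],"dr":[0,0,0]},{"grip":1,"xyz":[0,-0.0015,0.012],"dr":[0,0,0]}]'
python3 -m jog '[{"grip":1,"xyz":[0,0,0.002],"dr":[0,0,0]},{"grip":1,"xyz":[0,0,0.002],"dr":[0,0,0]}]'
python3 -m jog '[{"grip":1,"xyz":[0,0,0.002],"dr":[0,0,0]},{"grip":1,"xyz":[0,0,0.002],"dr":[0,0,0]}]'
python3 -m jog '[{"grip":1,"xyz":[0,0,0.002],"dr":[0,0,0]},{"grip":1,"xyz":[0,0,0.002],"dr":[0,0,0]}]'
python3 -c "
from h import *
im=ctrl.read_camera('wrist')[:,:,::-1];cv2.imwrite('pics/w10.png',cv2.resize(im,(768,576)))
togo(w([-.085,-.062]),.065,X[2]+np.radians(-50))"
```

```text
time: 7.43
eef_pos: [0.475, 0.1215, 0.0718]
tcp_rot: [0.864, -0.504, 0.0, -0.0]
contact_force: [0.0, -0.1, 1.2]
opening: 0.003
time: 7.6
eef_pos: [0.475, 0.1215, 0.0701]
tcp_rot: [0.864, -0.504, 0.0, -0.0]
contact_force: [-0.6, 0.4, 1.9]
opening: 0.0
time: 7.77
eef_pos: [0.4751, 0.1215, 0.0682]
tcp_rot: [0.864, -0.504, 0.0, -0.0]
contact_force: [-0.3, 0.7, 2.4]
opening: 0.002
time: 7.93
eef_pos: [0.4751, 0.1215, 0.0678]
tcp_rot: [0.864, -0.504, -0.0, 0.0]
contact_force: [-4.7, -0.4, 12.4]
opening: -0.003
t 7.98 pos [0.4752 0.1215 0.0679] d tool mm [ 1.3 -0.5  2.9] dr z(+) -0.0 F [-5.58 -0.88 12.52]
```

View pics/w10.png

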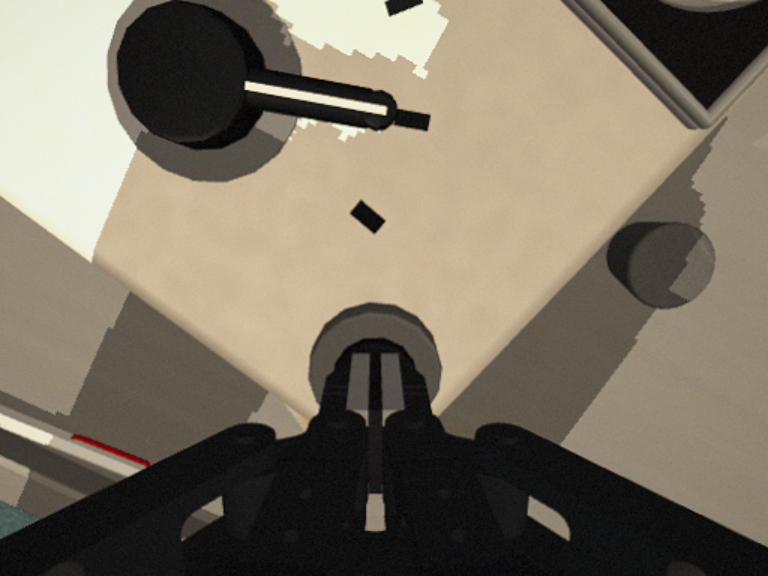

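```bash
python3 -m jog '[{"grip":1,"xyz":[0,0,0.001],"dr":[0,0,0]},{"grip":1,"xyz":[0,0,0.001],"dr":[0,0,0]},{"grip":1,"xyz":[0,0,0.001],"dr":[0,0,0]}]'
python3 -c "
from h import *
a=ctrl.read_camera('side')[145:200,205:295,::-1];cv2.imwrite('pics/side11.png',cv2.resize(a,(720,440),interpolation=3))
"
```

```text
time: 8.23
eef_pos: [0.4752, 0.1215, 0.0678]
tcp_rot: [0.864, -0.504, -0.0, 0.0]
contact_force: [-7.3, -0.4, 17.2]
opening: 0.002
```

View pics/side11.png

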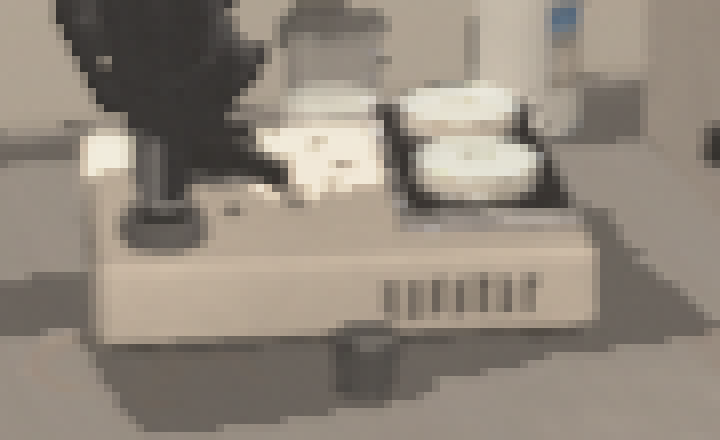

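```bash
python3 -m jog '[{"grip":1,"xyz":[0,0,-0.004],"dr":[0,0,0]},{"grip":1,"xyz":[0,0,-0.012],"dr":[0,0,0]},{"grip":1,"xyz":[0,0,-0.03],"dr":[0,0,0]},{"grip":1,"xyz":[0,0,-0.06],"dr":[0,0,0]},{"grip":1,"xyz":[0,0,-0.09],"dr":[0,0,0]},{"grip":1,"xyz":[0,0,-0.12],"dr":[0,0,0]},{"grip":1,"xyz":[0,0,-0.15],"dr":[0,0,0]},{"grip":1,"xyz":[0,0,-0.15],"dr":[0,0,0]},{"grip":1,"xyz":[0,0,-0.15],"dr":[0,0,0]},{"grip":1,"xyz":[0,0,-0.15],"dr":[0,0,0]}]'
python3 -c "
from h import *
im=ctrl.read_camera('wrist')[:,:,::-1];cv2.imwrite('pics/w12.png',cv2.resize(im,(768,576)))
a=ctrl.read_camera('side')[145:200,205:295,::-1];cv2.imwrite('pics/side12.png',cv2.resize(a,(720,440),interpolation=3))
print(ctrl.get_state()['contact_force'])
"
```

```text
time: 9.12
eef_pos: [0.474, 0.1214, 0.214]
tcp_rot: [0.864, -0.504, -0.001, 0.0]
contact_force: [0.4, 0.9, -0.0]
opening: -0.002
[-0.43406144  0.06872742  0.44010519]
```

View pics/w12.png

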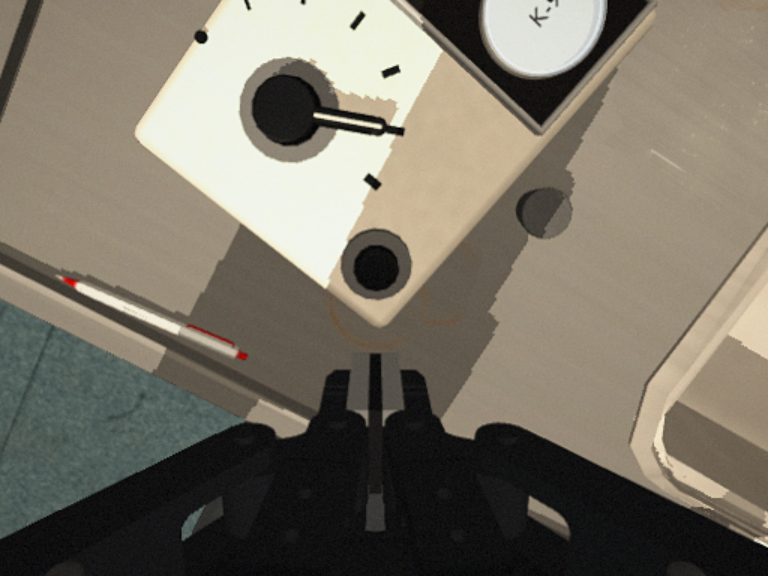

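View pics/side12.png

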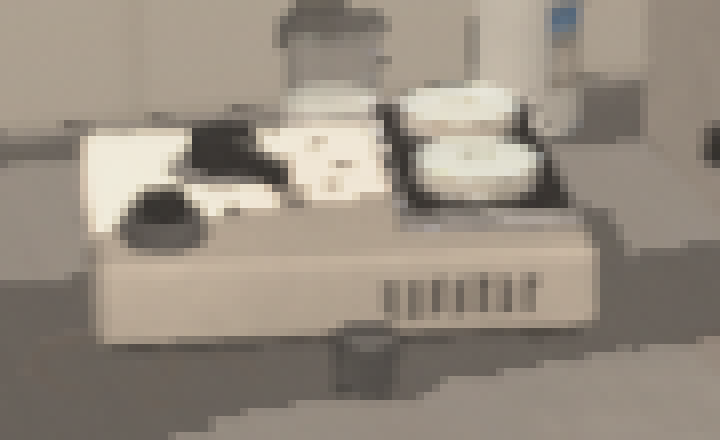

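The lever at (380,125) points at the fifth dash, with the sixth dash free at (372,181). The key is up again, and the dishes and stopper are where they were.

```bash
python3 -c "
from plant import ctrl
print(ctrl.sign_off())"
```

```text
the job is handed in; nothing more can be done
None
```

The job is done and handed in at about 9.2 s. The selector is in the fifth speed, and the start key was then pressed right down and let up.

- **Selector:** With the fingers shut, I pushed the lever clockwise from off and stopped the fingertip near 140°, where the lever clicked on into fifth. The last wrist picture shows it pointing at the fifth dash with the sixth dash clear.
- **Start key:** The fingertip met the key at about z = 0.074 m and stopped hard at 0.068 m, which matches the 6 mm travel. The force rose to about 17 N at the stop. The last side picture shows the key as high as before the press.
- **Everything else:** The hand ended about 14 cm above the key, touching nothing. In the last pictures the two dishes, the stopper and the pen were in place. I did not compare the other bench objects one by one.

No check failed. Position readings wandered by 1–2 mm. The sideways force at the key's stop reached about 7 N, which I took to be friction under the press.

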